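Take the burnt-out lamp module out of a bench photometer

TASK

The lamp of the bench photometer has burnt out. Squeeze the lamp cover's spring tab in towards its finger bar to unclip it, lift the cover off, and lay it flat on the bare bench with its outer face up. Then lift the lamp module out without touching its glass bulb and set it down gently, upright, in the steel parts tray; drop nothing and leave the other things on the bench where they are.

Things in the scene. Friction and masses are not known exactly. Their poses are not given: they have to be found in the camera images.
- photometer: Light grey bench photometer, fixed, 320 deep (x) x 260 wide (y), flat deck 120 mm high. Origin: centre of its underside. Front (-x) slopes down with keypad and display; the +y half of the deck carries a closed black sample lid up to 16 mm high (not used); the -y half has the lamp opening.
- cover_seat (a point): Centre of the lamp opening (120 x by 92 y) at deck height, 10 mm to +x and 55 mm to -y of the photometer's origin, same axes. The cover's origin lies here while clipped in. The deck is 4 mm thick and overhangs the black well below by 10 mm at both x ends; the well is 140 x 92 mm, 62 mm deep from the deck.
- lamp_cover: Mid-grey loose plastic panel with dark vent slots, 117 (x) x 89 (y) x 4 mm, about 80 g, clipped flush into the opening. Origin: centre of its outer (upper) face, z out of it; axes as the photometer's while clipped in. Tab at the -x end, tongues at the +x end. Ribs and tab spring reach 26 mm below the outer face: on the bench it stands level on them, origin 26 mm up.
- cover_tab (a joint): Flexing tab, rad: 0 at rest, grows as its thumb pad is pressed towards the finger bar (+x), stop at 0.28. Pivot 56 mm to -x of the cover's origin, 24 mm below the outer face. Its hook under the deck lip comes free at about 0.21; it springs back when let go. About 8 N on the pad at 0.2, 11 N at the stop. A pull without pressing does not free it.
- tab_pad (a point): Middle of the thumb pad, 30 wide (y) x 4 thick, top 19 mm above the outer face. At rest it leans out (-x) by 0.26 rad, outer side from x -56 (foot) to -61 mm (top) in the cover's frame; pressed to 0.26 it is upright, outer side at x -50: then 32 mm over tab and finger bar, which can be pinched together to release and carry the cover.
- finger_bar (a point): Middle of the top edge of the fixed finger bar on the cover, 8 thick (x) x 50 (y) x 18 mm high: 22 mm to -x of the cover's origin, 18 mm above the outer face.
- cover_tongues (a point): Middle of the cover's +x edge, 58.5 mm from its origin. Two tongues here reach 5 mm under the deck lip and catch if this end is pulled straight up, so the tab end comes up first: turn the cover about this edge by about 15 to 20 degrees, then draw it some 12 mm to -x and lift.
- lamp_module: Loose lamp module, about 120 g, in the well between 4 mm high rails with 1.5 mm play; origin 5 mm to +x of cover_seat and 62 mm below deck, axes as the photometer's. Aluminium foot 66 (x) x 40 (y) x 8 mm; origin: centre of its underside. Black upright grip 17 mm to -x, white lamp holder with the bulb 16 mm to +x.
- module_grip (a point): Middle of the top of the module's black grip, which is 24 (x) x 10 (y) and stands from 8 to 54 mm above the module's origin; its top is 8 mm below the deck while in the well. Pinch it across its 10 mm thickness (module's y).
- lamp_bulb: Glass bulb on the module, 12.4 mm in diameter, origin at its foot, 18 mm above the module's origin; its top at 44 mm. Must not be touched by the fingers.
- parts_tray: Loose open tray of bare steel, 180 (x) x 130 (y) x 28 mm, walls and floor 4 mm, 0.7 kg. Origin: centre of its underside.
- flask: Bystander: conical glass flask, 84 mm wide, 134 mm high. Origin: centre of its underside.
- timer: Bystander: small white timer lying flat, 52 x 66 x 18 mm. Origin: centre of its underside.
- tube_rack: Bystander: test-tube rack, 100 x 240 x 81 mm, with tubes up to 111 mm high. Origin: centre of its underside.
- reagent_bottle: Bystander: amber bottle, 76 mm in diameter, 170 mm high. Origin: centre of its underside.
Not all that is in view belongs to the job. What is meant by the lamp_cover is not turquoise, and is the larger of those in its own colour.

How it is judged:
By the outcome, as a careful person would: the job done as asked, in the order asked, and still so for the second after the job is handed in, with the robot touching nothing.
It also fails if it takes over 69 s, if anything falls off the work surface, if the arm or the gripper's body presses on something with over 40 N, if the wrist force passes 120 N, or if a joint passes its speed limit or range.

ROBOT

A 6-joint arm with a two-finger parallel gripper is mounted at the origin on the work surface. World frame = base frame: x ahead of the robot, y to its left, z up, the work surface at z = 0. Lengths are in m, angles in rad, forces in N, time in s.
With the tool pointing down it reaches from about 0.375 to 0.9 m from the base axis. Payload 3.1 kg.
Tool frame: the origin (TCP) lies midway between the tips of the shut fingers; the grasp point (between the pads) lies 19 mm behind it; x points along the fingers, z is the direction in which the jaws open and shut, and the axes are right-handed (so a half turn about x gives the same grasp; the last joint's range is limited). The gripper opens to 87 mm and grips with 3 to 60 N. Pads are 19 mm wide; open, the fingers measure 117 mm over their backs; the gripper's body (75 mm by 190 mm) begins 51 mm behind the grasp point.
Start: joints at [-1.444, 0.527, 1.433, -0, 1.181, -0.178], TCP at [0.188, -0.596, 0.223] pointing down, gripper open.
Joint ranges: [-3.08, 3.08], [-0.75, 2.2], [0.22, 2.44], [-1.43, 4.57], [0, 2.65], [-2.85, 2.85]. Speed limits (rad/s): [2.79, 2.79, 3.14, 3.14, 3.14, 3.14].

INTERFACE

Orientations are given as a rotation vector (axis times angle).
In Python, from station import ctrl gives the robot as it stands. The module is installed in compiled form; this text tells all that it offers. Calls block until the motion is done:
- ctrl.reach(position, orientation): joint-space move of the TCP to a pose.
- ctrl.move_l(position, speed=0.15, frame=None): straight line of the TCP; frame=None keeps the orientation; speed is the mean speed in m/s.
- ctrl.move_j(angles): joint-space move.
- ctrl.gripper_open() and ctrl.grab(squeeze=None): open the fingers fully, or close them until they stop; squeeze is the grip in N (None keeps the last).
- ctrl.dwell(seconds).
- ctrl.solve_ik(position, orientation): joint angles nearest the present ones, or None.
- ctrl.capture(name): name is "side" or "top" or "wrist"; returns the picture (480x640x3 uint8, red, green, blue); there is no depth.
- ctrl.get_calibration(name): a dict with "intrinsics" (3x3 intrinsics, pixels), "eye" and "attitude" of the camera in the world. Camera axes: x right, y up, looking along -z (the intrinsics and any distortion apply to the point x, -y, -z); pixel columns grow to the right and rows downward; lengths in m; the calibration is good to about 2 mm. A picture is of the moment at which its call begins: read the wrist's pose just before it. get_calibration takes no time and is no camera call; for the wrist camera it gives the pose at the moment of the call.
A pose or a line that the arm cannot do raises ctrl.PlanningError and nothing moves.
- ctrl.close_job(): hands the job in, once; it reports no verdict.
Readings, each from a call of its own:
- ctrl.read_clock(): time.
- ctrl.read_q(): joint angles.
- ctrl.read_joint_velocities(): joint speeds.
- ctrl.read_tau(): joint torques, N m.
- ctrl.read_eef_pos(): TCP position.
- ctrl.read_orientation(): TCP orientation.
- ctrl.read_wrist_force(): force on the tool from outside, world axes, zero at the start.
- ctrl.read_torque(): the same for the moment, N m.
- ctrl.read_opening(): finger opening in m.
Only numpy, scipy, OpenCV 4.12 (cv2) and the standard library are available. Lean on these libraries where they do the work, as an engineer would, in place of code of your own. Each camera call takes 0.05 s, during which the arm holds its last target.

## Working session

There is one attempt and no reset: what is moved stays moved. The work goes in short steps, each a Python script; the robot and the scene stay as the last script left them, time stands still between calls to the robot, and variables do not carry over. Pictures are saved under pics/ and viewed, and the job is handed in when it is done.

```bash
ls; mkdir -p pics; python3 - <<'E'
from station import ctrl
import cv2
for n in ("top","side","wrist"):
    c=ctrl.get_calibration(n); print(n,c)
    im=ctrl.capture(n); cv2.imwrite(f"pics/{n}0.png",im[:,:,::-1])
print(ctrl.read_clock(),ctrl.read_eef_pos(),ctrl.read_orientation(),ctrl.read_opening(),ctrl.read_wrist_force())
E
```

```text
pics
top {'intrinsics': array([[505.14834205,   0.        , 326.12983281],
       [  0.        , 505.14834205, 240.52532779],
       [  0.        ,   0.        ,   1.        ]]), 'eye': array([4.35541010e-01, 1.13072032e-04, 1.52480839e+00]), 'attitude': array([ 0.08687308, -0.07247903, -1.57522987])}
side {'intrinsics': array([[495.69685529,   0.        , 319.31238906],
       [  0.        , 495.69685529, 240.88780607],
       [  0.        ,   0.        ,   1.        ]]), 'eye': array([-0.09546427,  0.83112231,  0.98760602]), 'attitude': array([ 0.37383882, -1.05946861, -2.22272365])}
wrist {'intrinsics': array([[399.75309002,   0.        , 325.77171967],
       [  0.        , 399.75309002, 240.34559465],
       [  0.        ,   0.        ,   1.        ]]), 'eye': array([ 0.26162739, -0.57242846,  0.38373958]), 'attitude': array([-0.24284362,  0.17985354, -1.25712289])}
0.15 [ 0.18814098 -0.59542267  0.22178868] [ 0.98220395  1.33966868 -0.98012365] 0.08681771526539142 [-0.18762078 -0.42351422  0.03302491]
```

View pics/top0.png

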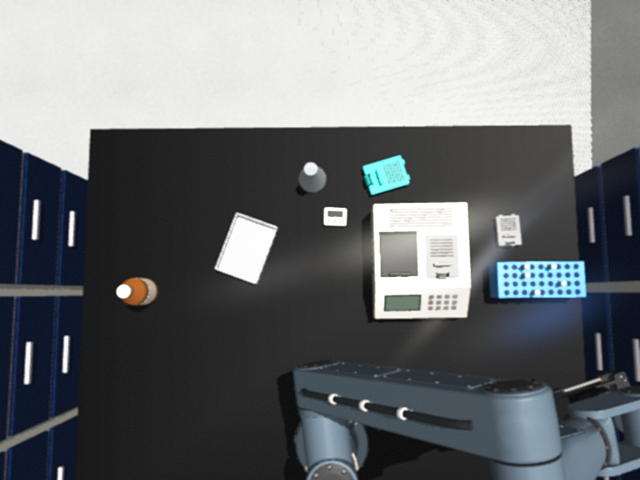

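View pics/side0.png

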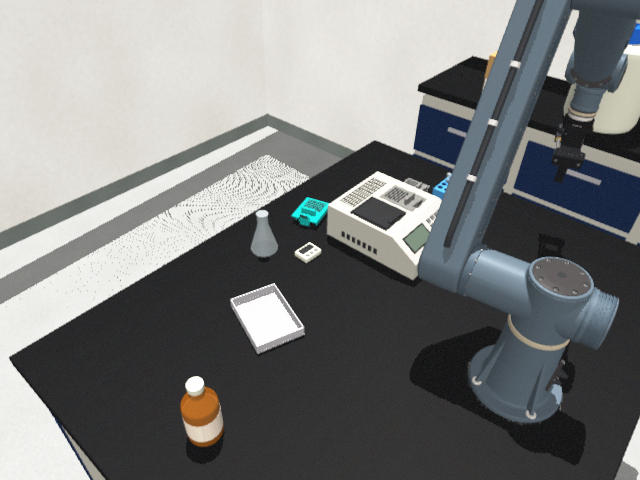

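View pics/wrist0.png

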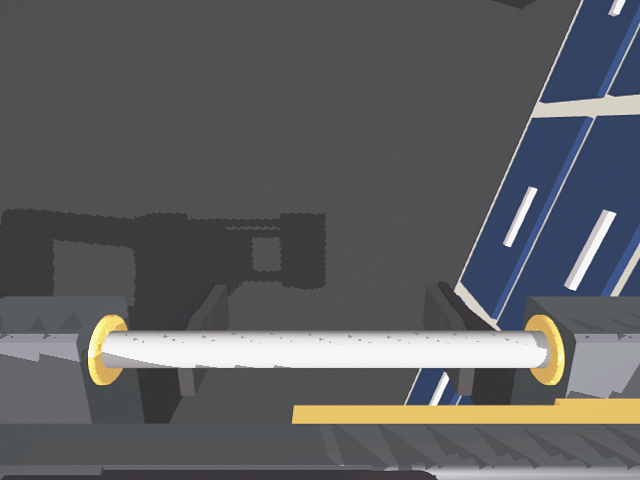

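```bash
cat > h.py <<'E'
import numpy as np, cv2
from station import ctrl
from scipy.spatial.transform import Rotation as R
def ray(c,px):
    K=c["intrinsics"]; v=np.array([(px[0]-K[0,2])/K[0,0],-(px[1]-K[1,2])/K[1,1],-1.])
    return c["eye"], R.from_rotvec(c["attitude"]).apply(v)
def onz(c,px,z):
    e,d=ray(c,px); return e+d*(z-e[2])/d[2]
def proj(c,p):
    q=R.from_rotvec(c["attitude"]).inv().apply(np.asarray(p)-c["eye"]); K=c["intrinsics"]
    return np.array([K[0,2]+K[0,0]*q[0]/-q[2],K[1,2]-K[1,1]*q[1]/-q[2]])
def tri(ca,pa,cb,pb):
    A=[];b=[]
    (e1,d1),(e2,d2)=ray(ca,pa),ray(cb,pb)
    s=np.linalg.lstsq(np.c_[d1,-d2],e2-e1,rcond=None)[0]
    p,q=e1+s[0]*d1,e2+s[1]*d2
    return (p+q)/2,np.linalg.norm(p-q)
def tool(yaw,pitch=0):
    """tool pointing down (x=-Z), jaw axis z at angle yaw in world; returns R"""
    z=np.array([np.cos(yaw),np.sin(yaw),0]); x=np.array([0,0,-1.]); y=np.cross(z,x)
    return R.from_matrix(np.c_[x,y,z])
E
python3 - <<'E'
from h import *
np.set_printoptions(precision=4,suppress=True)
c=ctrl.get_calibration("top"); s=ctrl.get_calibration("side")
im=cv2.imread("pics/top0.png")
# photometer corners
g=cv2.cvtColor(im,cv2.COLOR_BGR2GRAY); hsv=cv2.cvtColor(im,cv2.COLOR_BGR2HSV)
m=((hsv[...,1]<60)&(hsv[...,2]>150)).astype(np.uint8)
m[:135]=0;m[330:]=0
for cn in cv2.findContours(m,cv2.RETR_EXTERNAL,cv2.CHAIN_APPROX_SIMPLE)[0]:
    if cv2.contourArea(cn)>150:
        r=cv2.minAreaRect(cn); print(cv2.contourArea(cn),r)
        b=cv2.boxPoints(r)
        print(np.array([onz(c,p,0.12)[:2] for p in b]),'z.028',np.array([onz(c,p,0.028)[:2] for p in b]))
A=im[195:330,360:530]; cv2.imwrite("pics/a.png",cv2.resize(A,None,fx=4.4,fy=4.4,interpolation=cv2.INTER_CUBIC))
o=ctrl.read_orientation(); print(R.from_rotvec(o).as_matrix())
w=ctrl.get_calibration("wrist"); RT=R.from_rotvec(o); print("cam in tool",RT.inv().apply(w["eye"]-ctrl.read_eef_pos()),(RT.inv()*R.from_rotvec(w["attitude"])).as_matrix())
E
```

```text
647.0 ((508.3525390625, 229.3770751953125), (32.14019012451172, 23.44875717163086), 84.80557250976562)
[[ 0.6489 -0.4615]
 [ 0.6545 -0.5269]
 [ 0.5644 -0.531 ]
 [ 0.5589 -0.466 ]] z.028 [[ 0.6629 -0.4917]
 [ 0.6688 -0.5614]
 [ 0.5728 -0.5658]
 [ 0.5669 -0.4966]]
2662.0 ((245.89309692382812, 247.59974670410156), (45.07383346557617, 61.96562957763672), 20.40988540649414)
[[0.5014 0.3255]
 [0.6646 0.2673]
 [0.6191 0.1479]
 [0.4571 0.2073]] z.028 [[0.5057 0.3468]
 [0.6796 0.2847]
 [0.6312 0.1576]
 [0.4585 0.2208]]
383.5 ((335.0, 216.0), (18.0, 22.0), 90.0)
[[ 0.6734  0.0181]
 [ 0.6729 -0.0438]
 [ 0.6219 -0.0433]
 [ 0.6223  0.0183]] z.028 [[ 0.6889  0.0193]
 [ 0.6885 -0.0467]
 [ 0.6341 -0.0462]
 [ 0.6345  0.0195]]
10845.0 ((421.9140319824219, 260.04534912109375), (115.75525665283203, 97.28136444091797), 88.75463104248047)
[[ 0.6831 -0.1171]
 [ 0.6872 -0.3903]
 [ 0.3653 -0.3862]
 [ 0.3608 -0.1193]] z.028 [[ 0.6993 -0.1248]
 [ 0.7037 -0.4159]
 [ 0.3607 -0.4115]
 [ 0.356  -0.1272]]
159.5 ((34.947513580322266, 219.49725341796875), (5.098206996917725, 39.15633010864258), 3.012787342071533)
[[0.5883 0.8414]
 [0.6998 0.8416]
 [0.6989 0.827 ]
 [0.5875 0.827 ]] z.028 [[0.5983 0.8965]
 [0.7171 0.8967]
 [0.7161 0.8812]
 [0.5974 0.8811]]
684.0 ((582.0, 155.0), (40.0, 20.0), 90.0)
[[ 0.8755 -0.688 ]
 [ 0.8751 -0.7446]
 [ 0.7593 -0.7378]
 [ 0.7598 -0.6817]] z.028 [[ 0.9043 -0.7331]
 [ 0.9038 -0.7933]
 [ 0.7805 -0.7861]
 [ 0.781  -0.7263]]
2138.5 ((44.5, 157.0), (44.0, 89.0), 90.0)
[[0.8893 0.9483]
 [0.8872 0.6913]
 [0.7586 0.6859]
 [0.7606 0.9405]] z.028 [[0.9191 1.0104]
 [0.9167 0.7366]
 [0.7798 0.7308]
 [0.7818 1.0021]]
[[-0.0002  0.9536  0.3011]
 [ 0.0017  0.3011 -0.9536]
 [-1.      0.0003 -0.0017]]
cam in tool [-0.162  0.077 -0.   ] [[-0.0007  0.2791 -0.9602]
 [-0.0013  0.9602  0.2791]
 [ 1.      0.0014 -0.0003]]
```

View pics/a.png

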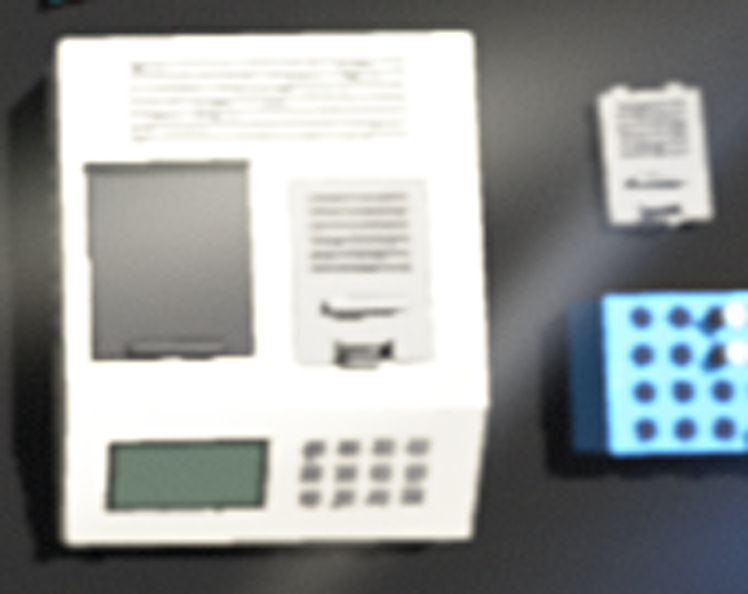

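```bash
python3 - <<'E'
from h import *
np.set_printoptions(precision=1,suppress=True)
w=ctrl.get_calibration("wrist"); RT=R.from_rotvec(ctrl.read_orientation()); t=ctrl.read_eef_pos()
for p in [(0,0,.0435),(0,.0095,.0435),(0,-.0095,.0435),(0,0,.0585),(0,.0095,.0585),(0,-.0095,.0585),(-.038,.0095,.0435),(-.038,-.0095,.0435),(-.038,.0095,.0585),(-.07,0,.0585)]:
    print(p,proj(w,t+RT.apply(p)))
s=ctrl.get_calibration("side"); print(proj(s,t))
im=cv2.imread("pics/side0.png")[60:200,520:620]; cv2.imwrite("pics/b.png",cv2.resize(im,None,fx=4.2,fy=4.2,interpolation=cv2.INTER_CUBIC))
im=cv2.imread("pics/wrist0.png")[270:440,400:640]; cv2.imwrite("pics/c.png",cv2.resize(im,None,fx=3.3,fy=3.3))
E
```

```text
(0, 0, 0.0435) [423.9 305.1]
(0, 0.0095, 0.0435) [425.4 285.2]
(0, -0.0095, 0.0435) [422.5 324.4]
(0, 0, 0.0585) [457.8 305. ]
(0, 0.0095, 0.0585) [459.8 285.1]
(0, -0.0095, 0.0585) [455.9 324.4]
(-0.038, 0.0095, 0.0435) [451.8 327.8]
(-0.038, -0.0095, 0.0435) [447.2 375.4]
(-0.038, 0.0095, 0.0585) [495.3 327.7]
(-0.07, 0, 0.0585) [538.7 415.7]
[558.  173.3]
```

View pics/b.png

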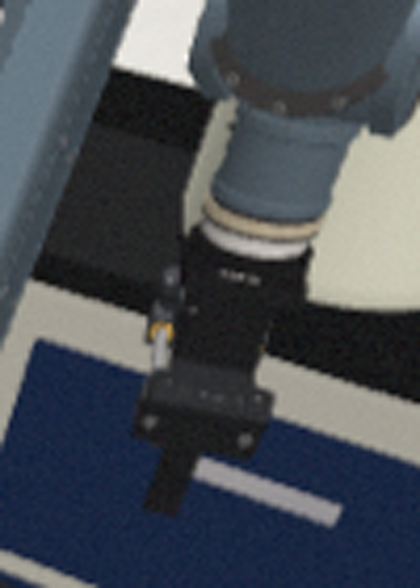

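View pics/c.png

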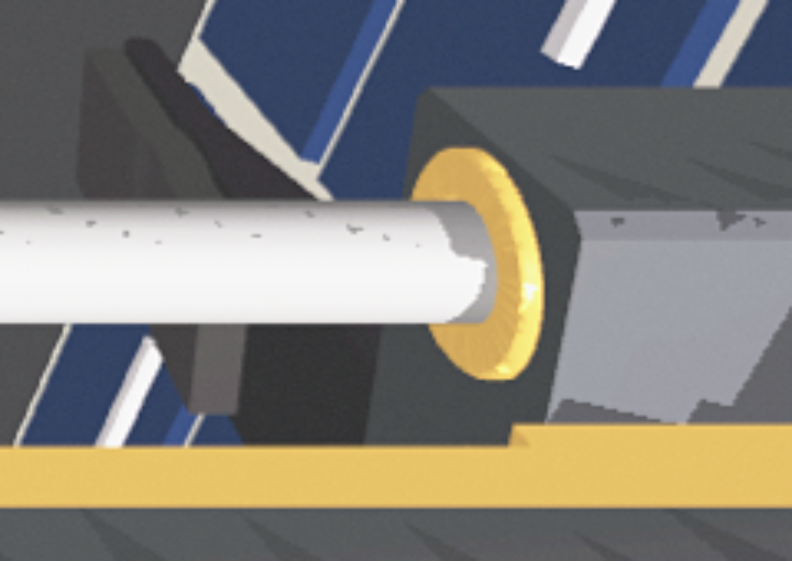

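```bash
python3 - <<'E'
from h import *
np.set_printoptions(precision=4,suppress=True)
c=ctrl.get_calibration("top")
p=onz(c,(442.2,256.6),.12); print(p)
for yaw in (0,np.pi,np.pi/2,-np.pi/2):
    print(yaw,ctrl.solve_ik([p[0],p[1],.27],tool(yaw).as_rotvec()),ctrl.solve_ik([.5,.03,.05],tool(yaw).as_rotvec()))
ctrl.reach([p[0]-.03,p[1],.28],tool(0).as_rotvec())
w=ctrl.get_calibration("wrist"); np.save("w1.npy",w,allow_pickle=True)
im=ctrl.capture("wrist"); cv2.imwrite("pics/w1.png",im[:,:,::-1]); print(ctrl.read_clock(),ctrl.read_eef_pos())
E
```

```text
[ 0.5315 -0.3099  0.12  ]
0 [-0.7093  0.466   1.4027  0.      1.2729 -0.7093] [-0.1635  0.6519  1.8775 -0.      0.6121 -0.1635]
3.141592653589793 [-0.7093  0.466   1.4027  0.      1.2729  2.4323] None
1.5707963267948966 [-0.7093  0.466   1.4027  0.      1.2729 -2.2801] [-0.1635  0.6519  1.8775  0.      0.6121 -1.7343]
-1.5707963267948966 [-0.7093  0.466   1.4027 -0.      1.2729  0.8615] [-0.1635  0.6519  1.8775 -0.      0.6121  1.4073]
1.775 [ 0.5009 -0.311   0.2797]
```

View pics/w1.png

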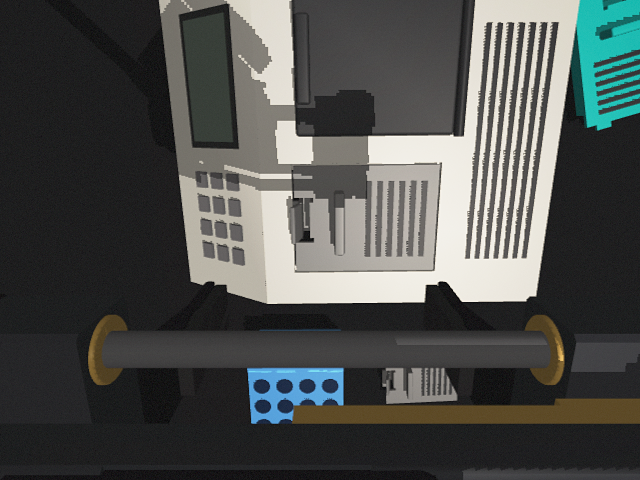

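```bash
python3 - <<'E'
from h import *
im=cv2.imread("pics/w1.png")[150:285,275:460]; cv2.imwrite("pics/d.png",cv2.resize(im,None,fx=4,fy=4,interpolation=cv2.INTER_CUBIC))
E
```

```text
(no output)
```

View pics/d.png

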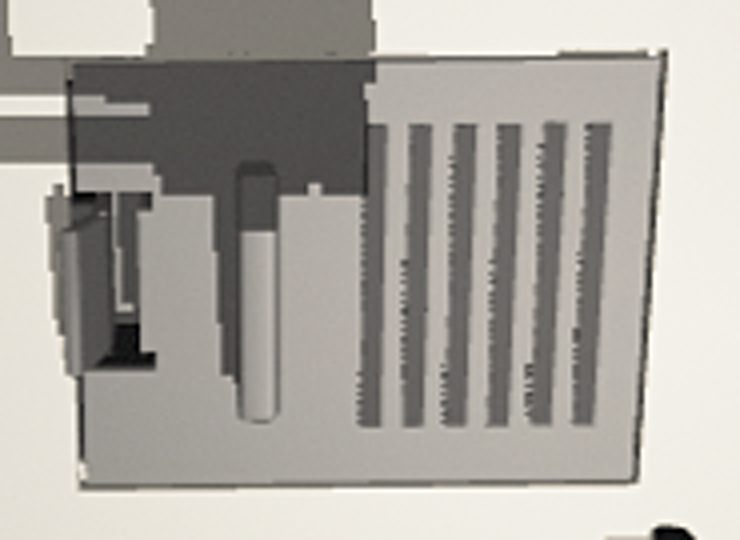

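```bash
python3 - <<'E'
from h import *
np.set_printoptions(precision=4,suppress=True)
w=np.load("w1.npy",allow_pickle=True).item()
f=lambda p:((p[0]+.5)/4-.5+275,(p[1]+.5)/4-.5+150)
C=np.array([onz(w,f(p),.12)[:2] for p in [(69,63),(664,54),(636,483),(82,487)]])
print(C,C.mean(0)); 
for i in range(4):
    d=C[(i+1)%4]-C[i]; print(np.linalg.norm(d),np.degrees(np.arctan2(d[1],d[0])))
B=np.array([onz(w,f(p),.138)[:2] for p in [(236,165),(277,165),(279,418),(238,420)]]); print(B,B.mean(0))
P=np.array([onz(w,f(p),.139)[:2] for p in [(50,190),(65,232),(78,375),(65,370)]]); print('pad',P)
# top view for check
c=ctrl.get_calibration("top")
g=lambda p:(p[0]/4.4+360,p[1]/4.4+195)
D=np.array([onz(c,g(p),.12)[:2] for p in [(293,180),(428,180),(430,362),(295,362)]]);print(D,D.mean(0))
E
```

```text
[[ 0.4746 -0.2658]
 [ 0.5927 -0.2644]
 [ 0.5938 -0.3552]
 [ 0.475  -0.3557]] [ 0.534  -0.3103]
0.11818138671323608 0.6884354052481331
0.09076220233766011 -89.32577999092854
0.1188455241416554 -179.7458960617733
0.08986389539872955 90.25280746559986
[[ 0.5075 -0.2834]
 [ 0.5153 -0.2834]
 [ 0.5162 -0.3343]
 [ 0.508  -0.3347]] [ 0.5117 -0.3089]
pad [[ 0.4719 -0.2879]
 [ 0.4745 -0.2961]
 [ 0.4763 -0.3249]
 [ 0.4738 -0.3238]]
[[ 0.5896 -0.268 ]
 [ 0.5891 -0.3535]
 [ 0.4739 -0.3511]
 [ 0.4744 -0.2664]] [ 0.5318 -0.3098]
```

```bash
cat >> h.py <<'E'
YAW=0.009
SEAT=np.array([.534,-.3103,.12])
RP=R.from_rotvec([0,0,YAW])
T0=RP*tool(0)   # jaw along cover x
def seat(p): return SEAT+RP.apply(p)
def st(m=""):
    print(m,"t%.2f"%ctrl.read_clock(),"p",np.round(ctrl.read_eef_pos(),4),"F",np.round(ctrl.read_wrist_force(),1),"M",np.round(ctrl.read_torque(),2),"op %.4f"%ctrl.read_opening())
def pic(cam,n):
    w=ctrl.get_calibration(cam); np.save(f"{n}.npy",w,allow_pickle=True)
    cv2.imwrite(f"pics/{n}.png",ctrl.capture(cam)[:,:,::-1]); return w
E
python3 - <<'E'
from h import *
ctrl.reach(seat([-.034,0,.06]),T0.as_rotvec()); st("above")
ctrl.move_l(seat([-.034,0,.012]),.1); st("mid")
ctrl.move_l(seat([-.034,0,.0035]),.04); st("down")
pic("wrist","w2")
ctrl.grab(25); st("grab")
pic("wrist","w3"); pic("side","s3")
E
```

```text
above t2.26 p [ 0.4999 -0.3115  0.1799] F [ 0.3 -0.3  0.9] M [ 0.04 -0.13 -0.03] op 0.0872
mid t2.89 p [ 0.5007 -0.3112  0.1329] F [-0.1 -0.3 -0.5] M [-0.03 -0.11 -0.01] op 0.0868
down t3.25 p [ 0.4999 -0.3105  0.1234] F [ 0.2 -0.  -0.1] M [-0.01 -0.1   0.03] op 0.0872
grab t4.26 p [ 0.5006 -0.3108  0.1237] F [-0.2  0.8  1.4] M [-0.02 -0.18  0.06] op 0.0308
```

View pics/w3.png

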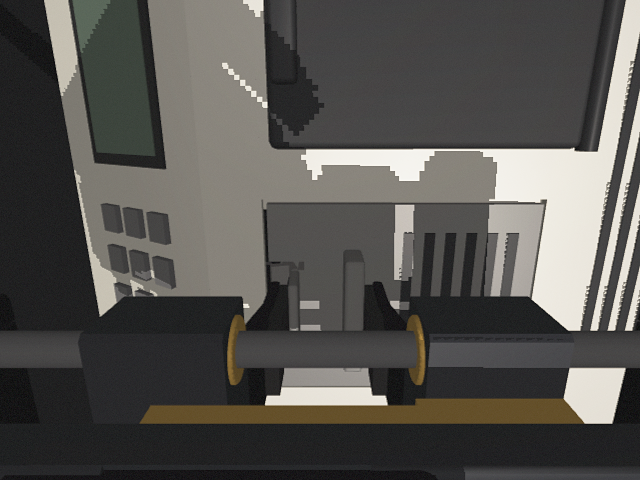

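```bash
cat >> h.py <<'E'
def cov(a,d,grip=np.array([-.034,0,.0035])):
    """TCP pose with cover tilted a rad about its +x edge and moved by d (photometer axes)"""
    Rt=R.from_rotvec([0,a,0]); pv=np.array([.0585,0,0])
    return seat(pv+Rt.apply(grip-pv)+np.array(d)), (RP*Rt*tool(0)).as_rotvec()
E
python3 - <<'E'
from h import *
for a in (3,6,9,12,15,18):
    p,o=cov(np.radians(a),[0,0,0])
    ctrl.move_l(p,.06,o); st(a)
    if np.linalg.norm(ctrl.read_wrist_force())>25: break
pic("wrist","w4");pic("side","s4")
E
```

```text
3 t4.61 p [ 0.5008 -0.3104  0.1278] F [-1.1  0.2 -1.5] M [ 0.   -0.12 -0.04] op 0.0305
6 t4.86 p [ 0.5009 -0.3102  0.1324] F [ 0.2  0.2 -2.1] M [-0.01 -0.13  0.04] op 0.0302
9 t5.11 p [ 0.5015 -0.3104  0.1374] F [ 0.7 -0.9 -1.7] M [-0.06 -0.28 -0.05] op 0.0305
12 t5.36 p [ 0.5019 -0.3099  0.1416] F [-0.3  0.4 -3.7] M [ 0.11  0.05 -0.01] op 0.0306
15 t5.61 p [ 0.5044 -0.3105  0.1471] F [ 0.1  0.2 -4. ] M [ 0.04 -0.25 -0.  ] op 0.0304
18 t5.86 p [ 0.5057 -0.3107  0.1519] F [-0.8 -0.6 -0.9] M [-0.06 -0.16  0.  ] op 0.0303
```

View pics/w4.png

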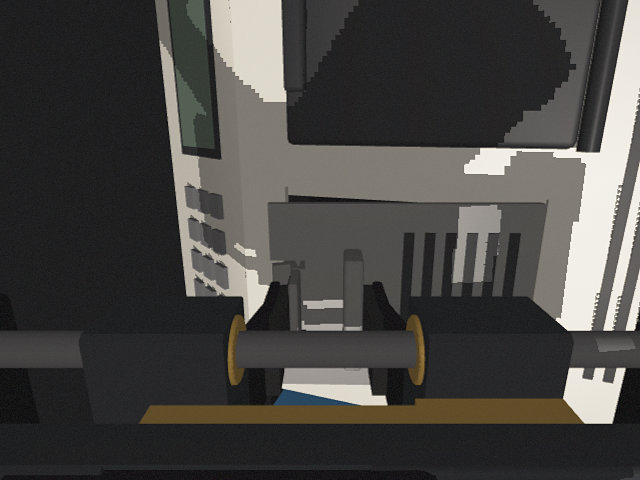

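View pics/s4.png

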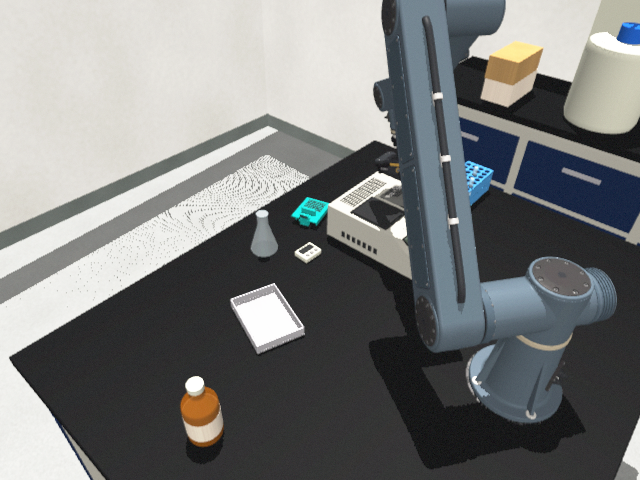

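```bash
python3 - <<'E'
from h import *
a=np.radians(18)
for d in (-.006,-.013):
    p,o=cov(a,[d,0,0]); ctrl.move_l(p,.06,o); st(d)
for z in (.01,.03,.11):
    p,o=cov(a,[-.013,0,z]); ctrl.move_l(p,.1,o); st(z)
    if z<.1 and np.linalg.norm(ctrl.read_wrist_force())>20: break
else:
    p,o=cov(0,[-.013,0,.11]); ctrl.move_l(p,.15,o); st("level")
pic("wrist","w5");pic("side","s5")
E
```

```text
-0.006 t6.21 p [ 0.4993 -0.3108  0.1525] F [-0.6 -0.8 -0.3] M [-0.01 -0.37  0.07] op 0.0306
-0.013 t6.47 p [ 0.4922 -0.3107  0.1521] F [ 0.6  1.  -1.8] M [-0.   -0.34  0.01] op 0.0305
0.01 t6.72 p [ 0.4933 -0.3111  0.1626] F [ 0.4 -0.5 -0.2] M [-0.06 -0.31  0.03] op 0.0306
0.03 t7.08 p [ 0.493  -0.3109  0.1823] F [ 0.6  0.6 -1.4] M [-0.02 -0.35  0.01] op 0.0302
0.11 t8.03 p [ 0.4922 -0.3103  0.2612] F [-0.7 -1.9 -1.3] M [-0.02 -0.31 -0.03] op 0.0301
level t8.49 p [ 0.4865 -0.3109  0.2333] F [-0.2  0.1 -0.7] M [-0.08 -0.09 -0.  ] op 0.0303
```

View pics/w5.png

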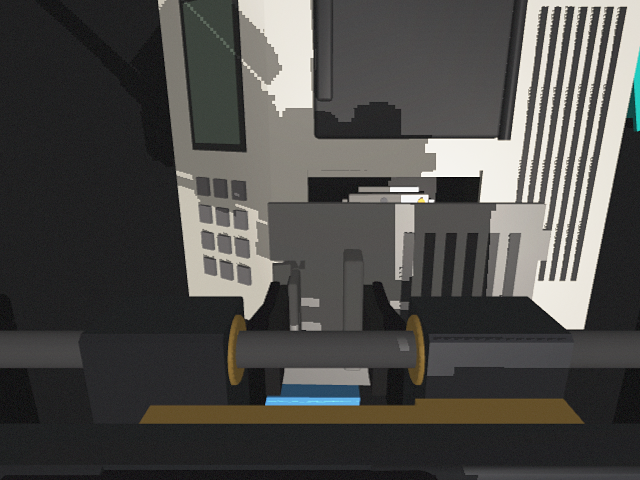

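View pics/s5.png

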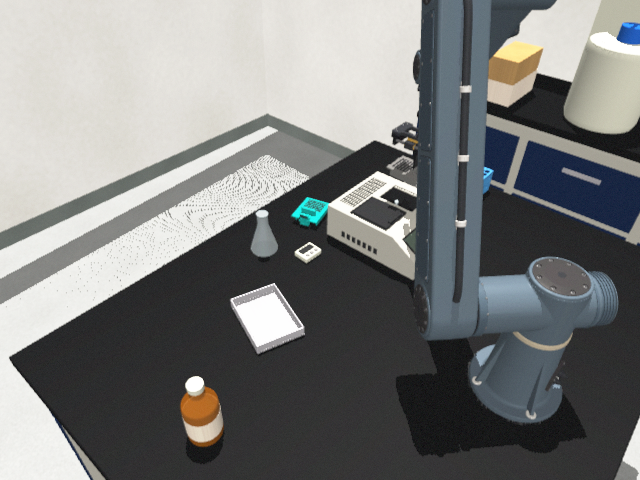

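```bash
python3 - <<'E'
from h import *
o=tool(0).as_rotvec()
ctrl.move_l([.456,.03,.233],.25,o); st("over")
ctrl.move_l([.456,.03,.05],.15); st()
ctrl.move_l([.456,.03,.033],.05); st()
for z in (.0315,.0305,.0295,.0288):
    ctrl.move_l([.456,.03,z],.02); st(z)
    if ctrl.read_wrist_force()[2]>4: break
pic("wrist","w6")
E
```

```text
over t10.11 p [0.4563 0.0294 0.2331] F [-0.  -0.4 -1.4] M [ 0.04 -0.04  0.01] op 0.0303
 t11.47 p [0.4565 0.0298 0.0505] F [ 0.1  0.1 -0.9] M [-0.01 -0.05 -0.07] op 0.0306
 t11.97 p [0.4557 0.0301 0.0326] F [0.3 0.1 0.6] M [-0.04 -0.11 -0.04] op 0.0305
0.0315 t12.22 p [0.4561 0.03   0.0316] F [ 0.9  0.7 -0.5] M [-0.03 -0.11 -0.04] op 0.0305
0.0305 t12.47 p [0.4564 0.0299 0.0312] F [0.4 0.3 5.6] M [-0.01  0.08  0.  ] op 0.0302
```

View pics/w6.png

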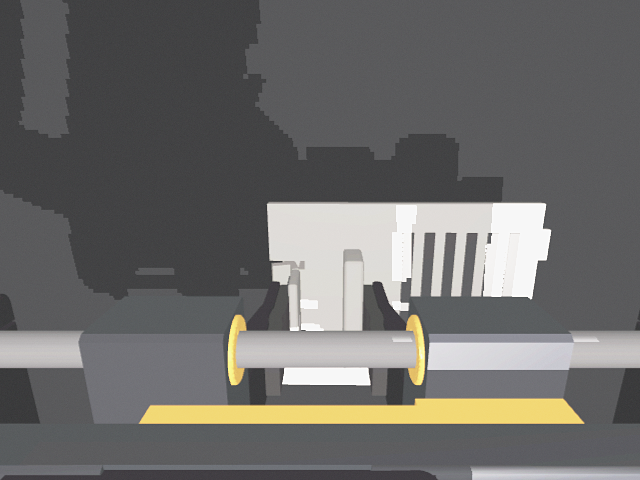

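```bash
python3 - <<'E'
from h import *
ctrl.move_l([.456,.03,.0302],.02); st()
ctrl.gripper_open(); st("open")
ctrl.move_l([.456,.03,.08],.1)
ctrl.move_l([.47,.03,.28],.3); st("up")
pic("wrist","w7"); pic("top","t7")
for yaw in np.radians([90,-90,90+51,90-51,-90+51,-90-51]):
    print(np.degrees(yaw),ctrl.solve_ik(seat([-.0075,0,.05]),(RP*tool(yaw)).as_rotvec()))
E
```

```text
t12.77 p [0.4565 0.0299 0.0311] F [-0.3  0.2  8. ] M [-0.    0.19 -0.02] op 0.0304
open t13.91 p [0.456  0.03   0.0302] F [-0.8  0.  -0.2] M [-0.06 -0.1  -0.02] op 0.0867
up t15.38 p [0.4687 0.0302 0.2784] F [ 0.4 -0.6  0. ] M [-0.03 -0.06  0.03] op 0.0872
90.0 [-0.71528889  0.5707368   1.51969145  0.          1.0511644  -2.29508522]
-90.0 [-7.15288894e-01  5.70736803e-01  1.51969145e+00 -4.44089210e-16
  1.05116440e+00  8.46507433e-01]
141.0 None
39.0 [-7.15288894e-01  5.70736803e-01  1.51969145e+00 -8.88178420e-16
  1.05116440e+00 -1.40496730e+00]
-39.0 [-7.15288894e-01  5.70736803e-01  1.51969145e+00 -4.44089210e-16
  1.05116440e+00 -4.36104855e-02]
-141.0 [-7.15288894e-01  5.70736803e-01  1.51969145e+00 -4.44089210e-16
  1.05116440e+00  1.73662535e+00]
```

View pics/w7.png

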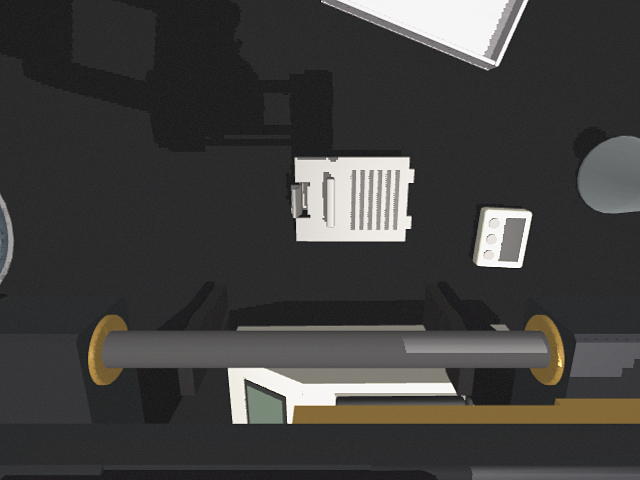

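View pics/t7.png

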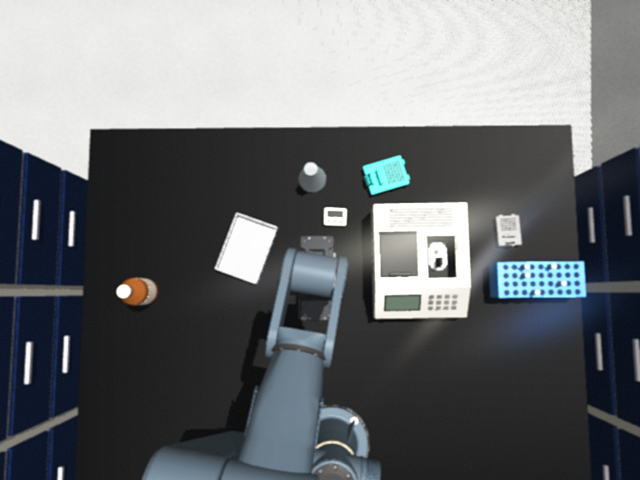

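```bash
python3 - <<'E'
from h import *
np.set_printoptions(precision=4,suppress=True)
ctrl.move_l(seat([-.01,.0,.2]),.35,T0.as_rotvec()); st()
w=pic("wrist","w8")
mod=lambda p: seat(np.array([.005,0,-.062])+np.array(p))
for n,p in dict(grip=(-.017,0,.054),bulbtop=(.016,0,.044),bulbfoot=(.016,0,.018),foot=(0,0,.008)).items(): print(n,mod(p),proj(w,mod(p)))
im=cv2.imread("pics/w8.png")
E
```

```text
t16.62 p [ 0.5234 -0.3086  0.3191] F [ 0.1  0.1 -0.3] M [-0.02 -0.11 -0.02] op 0.0871
grip [ 0.522  -0.3104  0.112 ] [324.0879 211.1483]
bulbtop [ 0.555  -0.3101  0.102 ] [358.2953 208.9828]
bulbfoot [ 0.555  -0.3101  0.076 ] [356.3249 203.8503]
foot [ 0.539  -0.3103  0.066 ] [340.4264 202.043 ]
```

View pics/w8.png

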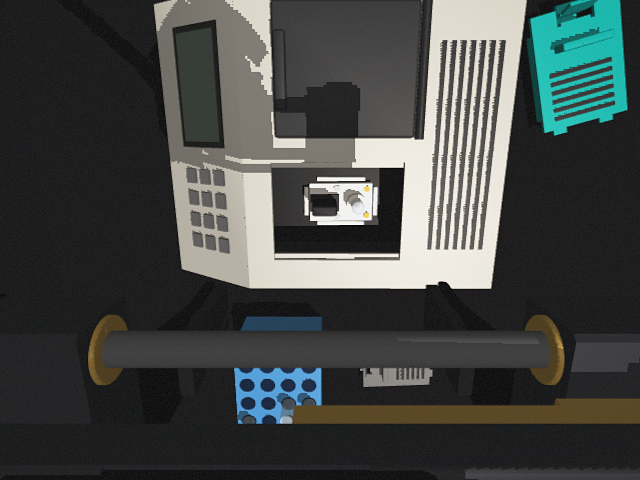

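```bash
python3 - <<'E'
from h import *
im=cv2.imread("pics/w8.png")[155:270,260:415]; cv2.imwrite("pics/e.png",cv2.resize(im,None,fx=5,fy=5,interpolation=cv2.INTER_CUBIC))
E
```

```text
(no output)
```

View pics/e.png

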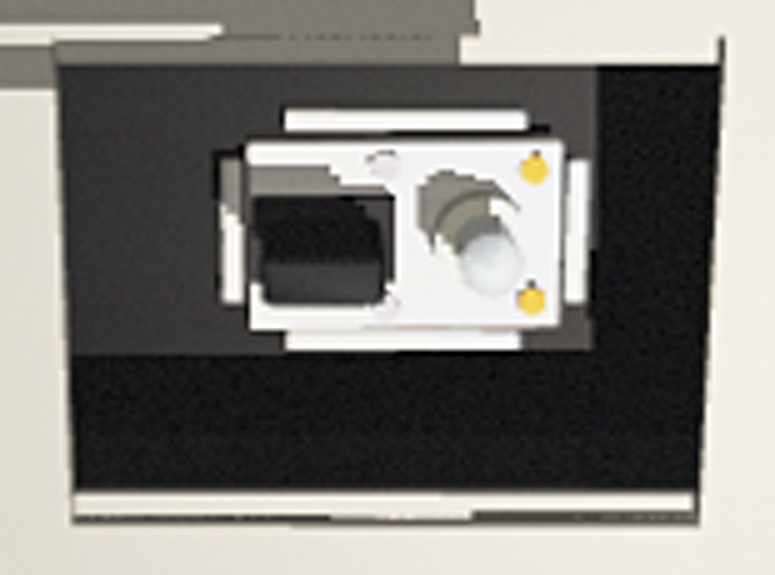

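```bash
python3 - <<'E'
from h import *
np.set_printoptions(precision=4,suppress=True)
w=np.load("w8.npy",allow_pickle=True).item()
f=lambda p:((p[0]+.5)/5-.5+260,(p[1]+.5)/5-.5+155)
for p in [(55,40),(57,64),(722,38),(720,64),(698,522),(697,490),(72,522),(72,490)]: 
    print(p,RP.inv().apply(onz(w,f(p),.12)-SEAT)*1000, RP.inv().apply(onz(w,f(p),.116)-SEAT)*1000)
print(RP.inv().apply(onz(w,f((322,284)),.112)-SEAT)*1000)
E
```

```text
(55, 40) [-59.5467  45.8084   0.    ] [-60.0918  45.4476  -4.    ]
(57, 64) [-59.3531  41.5799   0.    ] [-59.896   41.1722  -4.    ]
(722, 38) [59.2697 46.1212  0.    ] [60.04   45.7638 -4.    ]
(720, 64) [59.1601 41.542   0.    ] [59.9292 41.1339 -4.    ]
(698, 522) [ 59.6162 -44.8622   0.    ] [ 60.3903 -46.2269  -4.    ]
(697, 490) [ 59.1006 -38.4489   0.    ] [ 59.869  -39.7425  -4.    ]
(72, 522) [-59.8163 -44.8299   0.    ] [-60.3644 -46.1942  -4.    ]
(72, 490) [-59.5829 -38.4163   0.    ] [-60.1284 -39.7096  -4.    ]
[-12.0832  -0.2417  -8.    ]
```

```bash
python3 - <<'E'
from h import *
ctrl.move_l(seat([0,-.077,.17]),.3,T0.as_rotvec()); st()
w=pic("wrist","w9")
u=proj(w,seat([0,0,0])).astype(int); print(u)
im=cv2.imread("pics/w9.png"); a=max(0,u[1]-75)
cv2.imwrite("pics/f.png",cv2.resize(im[a:a+150,u[0]-90:u[0]+90],None,fx=4,fy=4,interpolation=cv2.INTER_CUBIC)); print(a,u[0]-90)
E
```

```text
t17.09 p [ 0.5345 -0.3865  0.289 ] F [ 0.4 -0.3  0.7] M [ 0.03 -0.1  -0.01] op 0.0868
[325 124]
49 235
```

View pics/f.png

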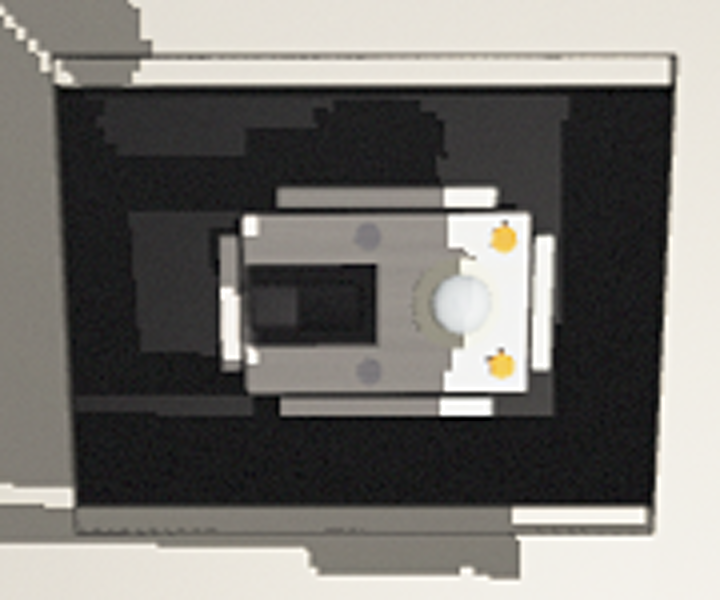

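```bash
python3 - <<'E'
from h import *
Q=RP*tool(np.radians(-34))
ctrl.reach(seat([-.006,0,.05]),Q.as_rotvec()); st("above")
ctrl.move_l(seat([-.006,0,.006]),.1); st("6 above deck")
pic("wrist","w10"); pic("side","s10")
E
```

```text
above t17.83 p [ 0.5292 -0.3102  0.1716] F [ 0.2 -0.2  0.8] M [-0.05 -0.04  0.02] op 0.0868
6 above deck t18.43 p [ 0.5284 -0.3111  0.1265] F [-0.4 -0.2  0.3] M [-0.04 -0.04 -0.03] op 0.0870
```

View pics/w10.png

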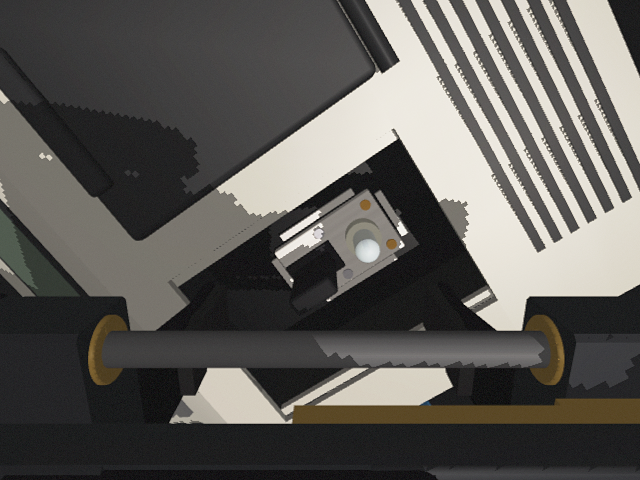

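```bash
python3 - <<'E'
from h import *
for z in (.001,-.003,-.006,-.009,-.012,-.014):
    ctrl.move_l(seat([-.006,0,z]),.03); st(z)
    if ctrl.read_wrist_force()[2]>6: print("CONTACT");break
pic("wrist","w11")
E
```

```text
0.001 t18.84 p [ 0.5279 -0.3102  0.1209] F [-0.2  0.9  0.2] M [-0.04 -0.01 -0.04] op 0.0867
-0.003 t19.12 p [ 0.5278 -0.3102  0.1167] F [-0.   0.   0.2] M [-0.02 -0.01 -0.04] op 0.0870
-0.006 t19.38 p [ 0.5279 -0.3102  0.1137] F [ 0.1 -0.2  0.1] M [ 0.01 -0.05  0.02] op 0.0869
-0.009 t19.62 p [ 0.5278 -0.3102  0.1108] F [ 0.1  1.1 -0.2] M [-0.01 -0.07 -0.05] op 0.0869
-0.012 t19.88 p [ 0.5278 -0.3102  0.1077] F [ 0.4  0.7 -1.3] M [-0.03 -0.04  0.  ] op 0.0868
-0.014 t20.12 p [ 0.5279 -0.3103  0.1058] F [ 0.4  0.5 -0.7] M [-0.03 -0.07 -0.02] op 0.0869
```

View pics/w11.png

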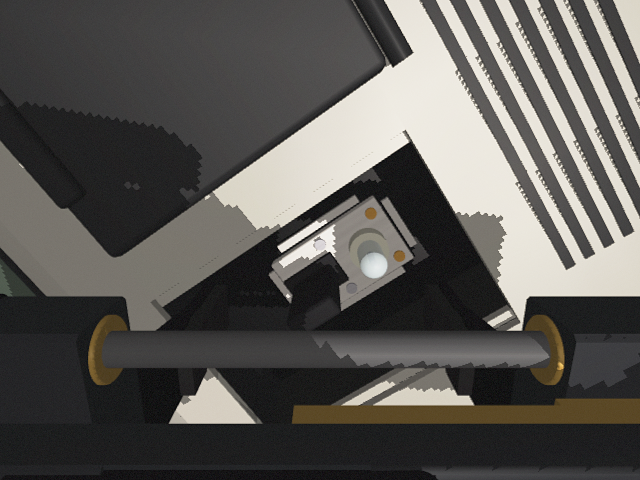

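```bash
python3 - <<'E'
from h import *
x=-.006
for x2 in (-.007,-.008,-.009,-.010,-.011):
    ctrl.move_l(seat([x2,0,-.014]),.03); st(x2)
    if np.linalg.norm(ctrl.read_wrist_force())>4: ctrl.move_l(seat([x,0,-.014]),.03); st("back"); break
    x=x2
print(x)
E
```

```text
-0.007 t20.43 p [ 0.5269 -0.3104  0.106 ] F [ 0.2 -0.2 -0.5] M [-0.04 -0.06 -0.04] op 0.0867
-0.008 t20.68 p [ 0.5259 -0.3104  0.106 ] F [-0.4  0.3 -0.7] M [-0.07 -0.08 -0.03] op 0.0869
-0.009 t20.93 p [ 0.5249 -0.3104  0.106 ] F [ 0.6 -0.1 -0.5] M [ 0.   -0.05 -0.02] op 0.0873
-0.01 t21.18 p [ 0.5239 -0.3104  0.106 ] F [-0.2 -0.4 -0.2] M [-0.  -0.1 -0. ] op 0.0869
-0.011 t21.43 p [ 0.523  -0.3104  0.106 ] F [ 0.1 -0.1  0.6] M [-0.01 -0.09 -0.01] op 0.0869
-0.011
```

```bash
python3 - <<'E'
from h import *
ctrl.move_l(seat([-.012,0,-.014]),.03); st("x12")
ctrl.grab(3); st("grab")
pic("wrist","w12")
E
```

```text
x12 t21.68 p [ 0.5225 -0.3105  0.1062] F [ 1.4  0.6 -0.8] M [ 0.05 -0.35 -0.05] op 0.0866
grab t22.72 p [ 0.5219 -0.3104  0.106 ] F [-1.1 -0.2 -0.2] M [-0.05  0.05  0.01] op 0.0242
```

View pics/w12.png

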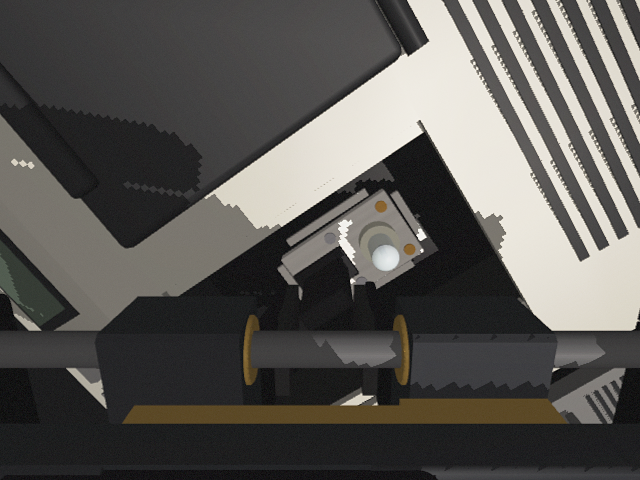

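```bash
python3 - <<'E'
from h import *
for y in (-45,-56,-67,-78,-90):
    ctrl.move_l(seat([-.012,0,-.014]),.03,(RP*tool(np.radians(y))).as_rotvec()); st(y)
    if np.linalg.norm(ctrl.read_wrist_force())>15: break
pic("wrist","w13")
E
```

```text
-45 t23.11 p [ 0.5217 -0.3102  0.1059] F [-0.8  0.9  0.8] M [-0.01  0.14  0.07] op 0.0234
-56 t23.45 p [ 0.5218 -0.3103  0.1059] F [-0.8  0.3  0.1] M [ 0.02  0.23 -0.01] op 0.0211
-67 t23.79 p [ 0.5224 -0.3106  0.106 ] F [ 0.8 -0.4 -0.9] M [-0.01 -0.04  0.02] op 0.0180
-78 t24.13 p [ 0.5224 -0.3106  0.1061] F [ 0.1 -0.4 -0.2] M [-0.05 -0.15 -0.12] op 0.0123
-90 t24.49 p [ 0.5222 -0.3105  0.1061] F [ 0.4  0.2 -0.7] M [ 0.01 -0.04 -0.04] op 0.0098
```

View pics/w13.png

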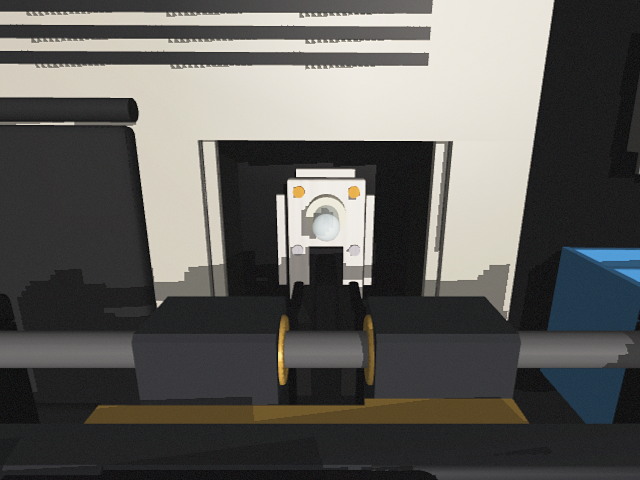

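```bash
python3 - <<'E'
from h import *
for z in (-.021,-.028):
    ctrl.move_l(seat([-.012,0,z]),.04); st(z)
ctrl.grab(20); st("grab")
ctrl.move_l(seat([-.012,0,-.02]),.03); st("lift8")
ctrl.move_l(seat([-.012,0,.02]),.08)
ctrl.move_l(seat([-.012,0,.16]),.2); st("up")
pic("wrist","w14"); pic("side","s14"); pic("top","t14")
E
```

```text
-0.021 t24.87 p [ 0.5222 -0.3105  0.0989] F [0.2 0.  0.7] M [-0.05 -0.21  0.03] op 0.0101
-0.028 t25.19 p [ 0.5219 -0.3104  0.0916] F [ 1.1 -0.5  0.1] M [-0.09 -0.17 -0.02] op 0.0101
grab t25.41 p [ 0.5217 -0.3102  0.0917] F [-0.  -0.3 -1.1] M [-0.05 -0.08 -0.01] op 0.0098
lift8 t25.82 p [ 0.5221 -0.3105  0.1003] F [ 0.2 -0.1 -1.8] M [0.06 0.03 0.  ] op 0.0098
up t27.32 p [ 0.5211 -0.3097  0.2785] F [-1.2  0.1 -2. ] M [ 0.06  0.08 -0.02] op 0.0099
```

View pics/w14.png

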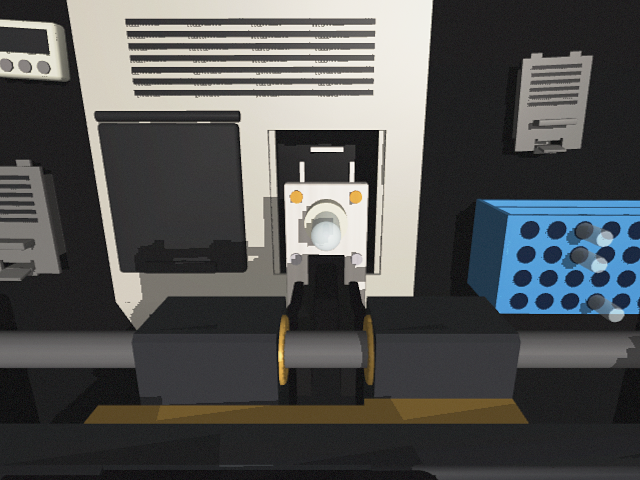

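View pics/s14.png

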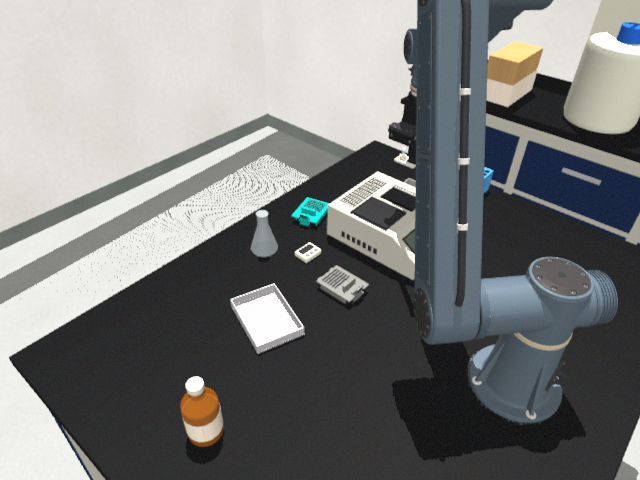

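```bash
cat >> h.py <<'E'
TR=np.array([.5688,.2525]); MY=np.radians(-19.7)
E
python3 - <<'E'
from h import *
xy=TR+R.from_rotvec([0,0,MY]).apply([-.017,0,0])[:2]
o=tool(MY-np.pi/2).as_rotvec(); print(xy,ctrl.solve_ik([*xy,.05],o))
ctrl.move_l([*xy,.27],.25,o); st("over")
ctrl.move_l([*xy,.09],.15); st()
pic("wrist","w15"); pic("side","s15")
E
```

```text
[0.552795   0.25823062] [ 2.54067161e-01  7.38976285e-01  1.59577308e+00 -4.44089210e-16
  8.06843293e-01  2.16869335e+00]
over t29.90 p [0.5528 0.2575 0.27  ] F [-0.6 -0.5 -1.7] M [ 0.07  0.06 -0.02] op 0.0097
 t31.25 p [0.5536 0.2584 0.091 ] F [ 0.1  0.  -0.3] M [0.02 0.01 0.  ] op 0.0098
```

View pics/w15.png

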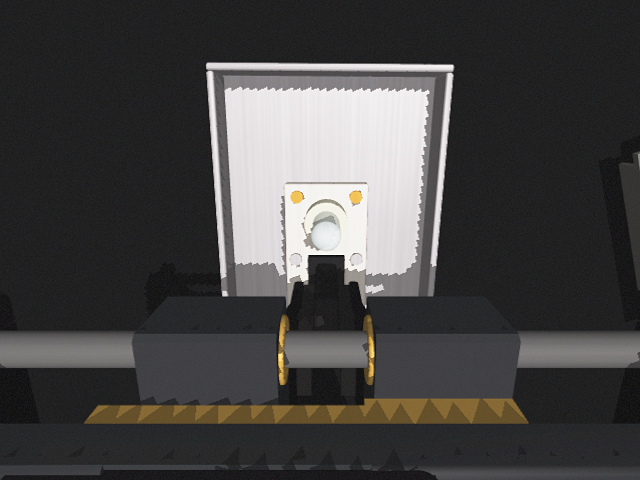

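View pics/s15.png

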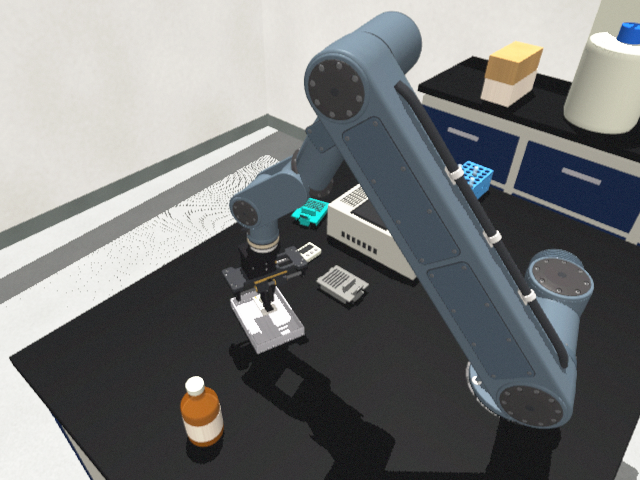

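Module is level, square to and centred over the tray (walls at columns ~210 and ~452). Lower gently until contact.

```bash
python3 - <<'E'
from h import *
x,y=.552795,.25823062
ctrl.move_l([x,y,.05],.08); ctrl.move_l([x,y,.0415],.03); st()
for z in np.arange(.0405,.035,-.0007):
    ctrl.move_l([x,y,z],.015); f=[ctrl.read_wrist_force()[2] for _ in range(5)]; print(round(z,4),np.mean(f))
    if np.mean(f)>1.5: break
st("contact"); pic("wrist","w16")
E
```

```text
t32.43 p [0.5527 0.2582 0.0414] F [ 0.2 -0.2 -1.3] M [ 0.13  0.02 -0.01] op 0.0096
0.0405 -0.6138652056668766
0.0398 -1.4626167263979277
0.0391 -1.0191242272517638
0.0384 -1.8808135045141747
0.0377 -1.50021779142984
0.037 3.6880704257099035
contact t33.93 p [0.5528 0.2582 0.0376] F [-1.2 -1.1  3.7] M [-0.04  0.34 -0.05] op 0.0098
```

View pics/w16.png

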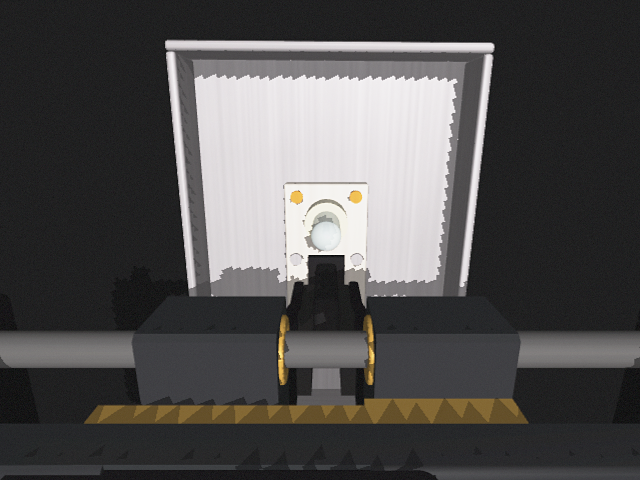

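```bash
python3 - <<'E'
from h import *
x,y=.552795,.25823062
ctrl.gripper_open(); st("open")
ctrl.move_l([x,y,.11],.08); ctrl.move_l([x-.04,y,.3],.25); st("up"); pic("wrist","w17")
ctrl.reach([.3,.42,.35],tool(-np.pi/2).as_rotvec()); pic("top","t17"); pic("side","s17"); st()
a=cv2.imread("pics/t17.png"); b=cv2.imread("pics/top0.png")
cv2.imwrite("pics/g.png",np.hstack([cv2.resize(a[140:330,200:600],None,fx=2,fy=2)]))
E
```

```text
open t35.38 p [0.5528 0.2582 0.037 ] F [-0.5 -0.3 -0.3] M [ 0.02  0.05 -0.02] op 0.0867
up t37.37 p [0.512  0.2579 0.2986] F [ 0.4 -1.   0.5] M [ 0.09  0.02 -0.  ] op 0.0871
 t38.58 p [0.3013 0.4194 0.3494] F [ 0.2 -0.  -0. ] M [ 0.07  0.03 -0.01] op 0.0870
```

View pics/w17.png

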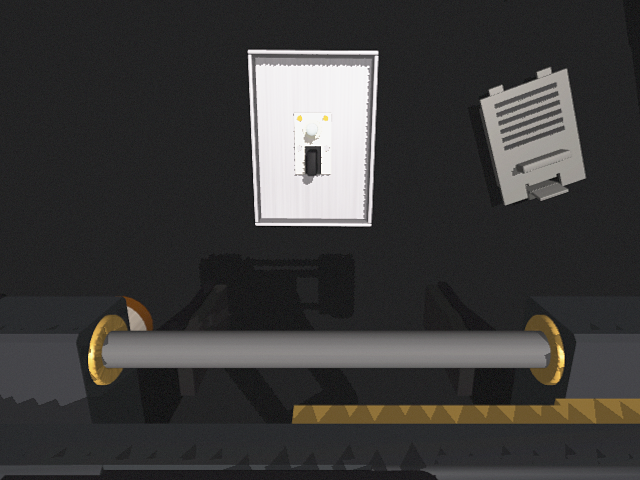

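View pics/g.png

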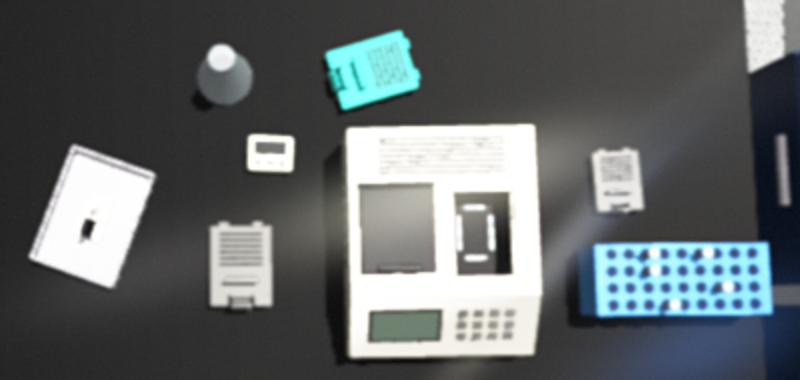

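View pics/s17.png

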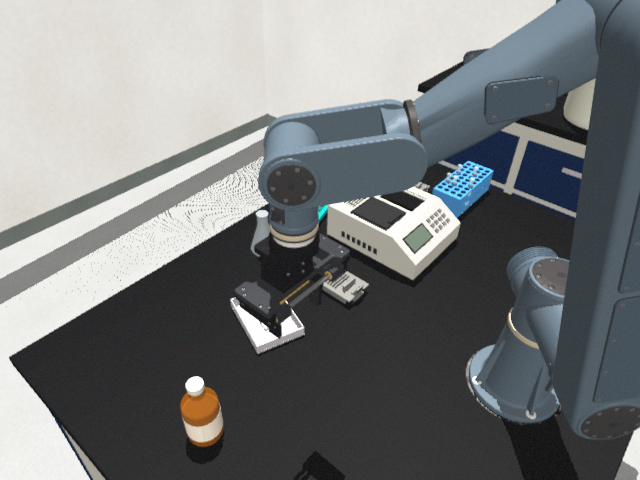

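Module stands upright in the middle of the tray, the cover lies flat on the bench outer face up, the well is empty, and the other things are where they were. Handing in.

```bash
python3 -c "
from h import *
ctrl.close_job(); st()"
```

```text
the job is handed in; nothing more can be done
the job is handed in; nothing more can be done
```

The job is done and handed in, about 39 s in on the robot's clock against the 69 s limit.

- **Cover:** I pinched the tab against the finger bar at 25 N. The opening read 31 mm, so the tab was at its stop. I tilted the cover 18° about the tongue edge, drew it 13 mm to -x and lifted it off. It went down level, outer face up, on the bare bench at about (0.49, 0.03).
- **Lamp module:** The open fingers are too wide for the 92 mm well. I therefore went in turned by 56°, with the tips above the top of the bulb, and closed at 3 N on the corners of the grip. I then turned the jaws square to the grip, slid down and gripped at 20 N. The module was lowered into the tray in 0.7 mm steps until it touched at about 4 N, then released.

**Last checks:**
- The final top, wrist and side pictures show the module upright in the middle of the tray and the cover flat with its outer face up. The well is empty, and by eye the tray and the bystanders stand where they were.
- Wrist force readings stayed below about 9 N throughout.
- The pictures seemed to show ledges about 5 mm wide along the well's y sides, which the description does not mention. I allowed for them and met no contact there.
- That the fingers did not touch the bulb rests on the clearances and the pictures. No reading shows it directly.

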